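Free the captive screw and open the chopstick dispenser's refill hatch

ROBOT

A 7-joint arm with a two-finger parallel gripper is mounted at the origin on the work surface. World frame = base frame: x ahead of the robot, y to its left, z up, the work surface at z = 0. Lengths are in m, angles in rad, forces in N, time in s.
With the tool pointing down it reaches from about 0.425 to 0.925 m from the base axis. Payload 6.8 kg.
Tool frame: the origin (TCP) lies at the very end of the fingers, on their centre line; the grasp point (between the pads) lies 19 mm behind it (r.tcp_to_grasp is the distance from the TCP to the grasp point, in m); z points along the fingers, y is the line along which they close (so a half turn about z gives the same grasp; the last joint's range is limited). The gripper opens to 85 mm and grips with 20 to 120 N. Pads are 22 mm wide; open, the fingers measure 114 mm over their backs; the gripper's body (76 mm by 85 mm) begins 54 mm behind the grasp point. The pads swing forward as they close: fully open they stand 13 mm farther back than shut.
Start: joints at [1.081, 0.477, 0.022, 1.555, -0.011, 1.109, -0.083], TCP at [0.252, -0.626, 0.231] pointing down, gripper open.
Joint ranges: [-2.96, 2.96], [-0.34, 2.1], [-1.41, 1.46], [0.24, 2.44], [-1.37, 4.51], [0.17, 1.92], [-2.96, 2.96]. Speed limits (rad/s): [2.39, 2.39, 3.14, 3.14, 3.14, 3.14, 3.14].

INTERFACE

Orientations are given as a rotation vector (axis times angle).
In Python, from bench import r gives the robot as it stands.
- The arm moves only by the tool step_arm, never from a script. Its argument "moves" is a list of rows, each a list of 7 numbers: the shift along the tool's x, y, z in mm, then the turn, a rotation vector about the tool's x, y, z in rad, then the finger opening in mm, from 0 to 85.4. A call has 1 to 8 rows; each row is the pose to reach, as a shift and turn from the pose commanded when the call began, along the tool's axes at that moment; what a row does not reach only later rows make up. A row lasts 1/10 s, in which the tool goes at most 50 mm and 8.59 degrees, less where a joint would pass 70% of its speed; a pose out of reach is approached as far as the arm can. A call with a gripper value outside its range is refused whole. The fingers move at their own pace and stop on an object; "grip_force" is the grip in N (left out, the last holds). Time passes only in rows, so rows that repeat a pose let the fingers close. It gives the time, the measured TCP pose, the force, the opening and the grip force at its end, in the units of the state.
- r.get_obs(): the state, without advancing time (a new reading comes with each control period).
- r.grab_frame(name): name is "scene" or "top" or "wrist"; returns a dict with "image" (420x560x3 uint8, red, green, blue), "depth" (420x560 float32, m along the optical axis (not along the pixel's ray), 0 where there is no reading), "mtx" (3x3 intrinsics, pixels), "rvec" (rotation vector, rad) and "tvec" (3), from world to camera coordinates, as OpenCV has them. Camera axes: x right, y down, z forward; pixel columns grow to the right and rows downward; lengths in m; the calibration is good to about 2 mm. A picture is of the moment at which its call begins.
- r.hand_in(): hands the job in; it is judged then, once.
The state is a dict: "clock": time; "joints": joint angles; "qvel": joint speeds; "tau": joint torques, N m; "tcp_pos": TCP position; "orientation": TCP orientation; "contact_force": force on the tool from outside, world axes, zero at the start; "moment": the same for the moment, N m; "grip_width": finger opening in m; "gripper_force": force on a finger pad.
Only numpy, scipy, OpenCV 4.12 (cv2) and the standard library are available. Lean on these libraries where they do the work, as an engineer would, in place of code of your own. Each camera call takes 0.05 s, during which the arm holds its last target. There are 200 camera calls.

TASK

Open the steel chopstick dispenser for refilling: pull the winged captive screw straight up against its spring until its thread can catch, turn it counter-clockwise (seen from above) to its end stop so that it stays parked up, then slide the hatch fully open by its tab. Feel for the thread and never force the screw; leave the tray, chopsticks and bowl where they are, and let go of everything at the end.

Things in the scene. Friction and masses are not known exactly. Their poses are not given: they have to be found in the camera images.
- dispenser: brushed-steel chopstick dispenser fixed to the marble slab, a box 140 mm (its x) by 280 mm (its y) by 90 mm high; origin at the centre of its underside, z up. On its top the winged screw stands at y = +100 mm and a flat sliding hatch with an upright tab lies around y = -40 mm.
- wing_center (a point): centre of the screw's upright steel wing, on the screw's vertical axis. The wing is 40 mm long (this point's x), 10 mm thick (its y), 34 mm high (17 mm above and below this point); grip it across its thickness from above. With the screw down this point lies 149 mm above the slab. A spring pulls the screw down: about 6 N at rest, 0.1 N more per mm of lift.
- collar_top (a point): centre of the top of the fixed round steel collar (48 mm across, top at z = 125 mm) that guides the screw and hides its thread. Lifted straight up, the screw meets a firm stop, the roof of the thread's slot, after 7.4 to 23.4 mm; this differs per dispenser and shows nowhere: feel it. The slot's floor lies 2.4 mm below the roof, so ease back about 1 mm, hold that height and turn.
- screw_turn (a joint): turn of the screw, rad, counter-clockwise from above positive; starts at 0 to 0.35 (at 0 the wing lies along the dispenser's x), end stop 2.4. The slot's floor begins at 0.75; from 0.75 to 2.1 the slot climbs 6 mm (4.4 mm per rad) and the hand must rise with it; then it is level. Beyond about 1.0 the screw stays put when let go and can be regripped. Takes 0.07 to 0.12 N m.
- shank: the screw's shank and lug, hidden in the collar, moving with the wing; origin on the screw's axis, at slab height with the screw down, rising with it. More than 16 N on it from thread or hatch is forcing it. Turned while too low, the lug passes under the slot and the screw drops when let go: turn back, pull again. Parked, it stands 11 to 27 mm up.
- hatch_tab (a point): on the hatch's upright steel tab, 36 mm long (along the dispenser's x), 10 mm thick (along the dispenser's y), reaching from z = 94 mm to 135 mm; this point lies 118 mm above the slab, 17 mm below the tab's top. Grip it across its thickness from above.
- hatch (a joint): how far the hatch has slid, in m, along the dispenser's -y direction (away from the screw): 0 closed, 0.085 fully open at its stop; about 2 N of friction. While the screw is down its bolt stands in a hole in the hatch's tongue and blocks it (2 mm of play).
- tray: round bamboo tray, 260 mm across and 22 mm high, origin at the centre of its underside; a bystander
- chopstick_a: loose stainless chopstick, 200 mm long, 7 mm thick, lying in the tray; a bystander
- chopstick_b: loose stainless chopstick, 200 mm long, 7 mm thick, lying in the tray; a bystander
- bowl: glazed ceramic bowl, 130 mm across and 60 mm high, origin at the centre of its underside; a bystander

How it is judged:
By the outcome, as a careful person would: the job done as asked, in the order asked, and still so for the second after the job is handed in, with the robot touching nothing.
It also fails if it takes over 72 s, if anything falls off the work surface, if the arm or the gripper's body presses on something with over 40 N, if the wrist force passes 120 N, or if a joint passes its speed limit or range.

## Working session

There is one attempt and no reset: what is moved stays moved. The work goes in short steps, Python scripts to look and compute and a tool call to move; the robot and the scene stay as the last step left them, time stands still between calls to the robot, and variables do not carry over. Pictures are saved under pics/ and viewed, at most 10 in all, crops included, and the job is handed in when it is done.

Besides the shell and the picture viewer there is one more tool, called after "Call:" by a JSON object that holds its "api" and its "payload", one argument or row to a line. step_arm: Moves the arm, as the interface text tells. Its arguments: {"type":"object","properties":{"moves":{"type":"array","items":{"type":"array","items":{"type":"number"}}},"grip_force":{"type":"number"}},"required":["moves"]}

```bash
mkdir -p pics; ls; python3 - <<'E'
from bench import r
import cv2,numpy as np
o=r.get_obs();print({k:np.round(v,3) for k,v in o.items()})
for n in("top","scene"):
    f=r.grab_frame(n);cv2.imwrite(f"pics/{n}0.png",f["image"][:,:,::-1]);np.savez(f"{n}0.npz",**f)
    R=cv2.Rodrigues(f["rvec"])[0];print(n,-R.T@f["tvec"].ravel(),f["mtx"][0,0],R.round(2).tolist())
E
```

```text
pics
{'clock': np.float64(0.0), 'joints': array([ 1.081,  0.478,  0.022,  1.556, -0.012,  1.109, -0.083]), 'qvel': array([-0.001, -0.001, -0.   , -0.   , -0.   , -0.003,  0.001]), 'tau': array([ 0.0000e+00, -5.9646e+01,  1.6080e+00, -2.8120e+01,  1.3000e-02,
        1.0000e-02,  0.0000e+00]), 'tcp_pos': array([ 0.251, -0.626,  0.23 ]), 'orientation': array([-3.083e+00, -5.960e-01,  1.000e-03]), 'contact_force': array([-0.425,  0.403,  0.515]), 'moment': array([ 0.013,  0.02 , -0.013]), 'gripper_force': np.float64(0.0), 'grip_width': np.float64(0.085)}
top [ 0.31932074 -0.00166307  1.40196219] 472.7268874105072 [[0.01, -1.0, -0.0], [-0.98, -0.0, -0.18], [0.18, 0.01, -0.98]]
scene [0.84651922 0.57762693 0.88128637] 406.6993864987933 [[-0.9, 0.44, 0.02], [0.32, 0.68, -0.66], [-0.3, -0.59, -0.75]]
```

View pics/top0.png

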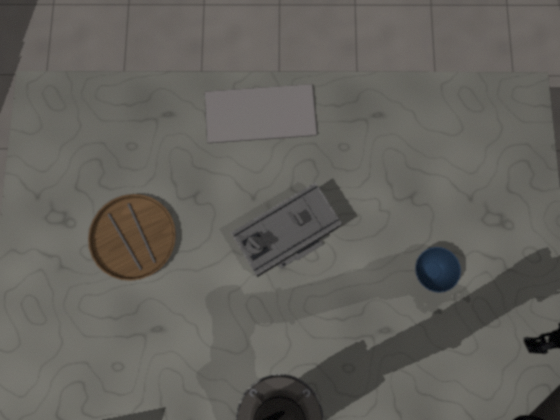

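View pics/scene0.png

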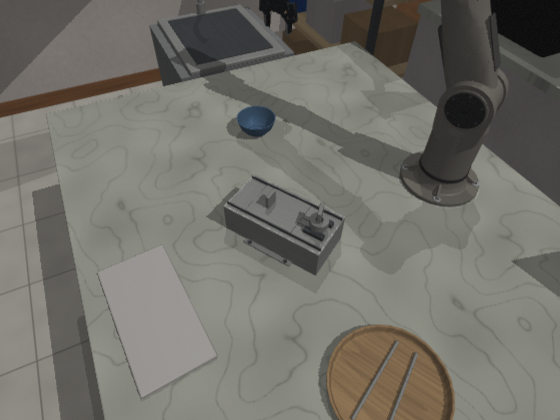

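The top view shows the screw at about (255,242), the hatch tab at (303,216), the tray at (133,236) and the bowl at (438,269). Next I measure the dispenser from depth.

```bash
cat >h.py <<'E'
import cv2,numpy as np
def cloud(f):
    d=f["depth"];K=f["mtx"];v,u=np.indices(d.shape)
    P=np.stack([(u-K[0,2])/K[0,0]*d,(v-K[1,2])/K[1,1]*d,d],-1)
    R=cv2.Rodrigues(f["rvec"])[0]
    W=(P-np.ravel(f["tvec"]))@R
    W[d==0]=np.nan
    return W
E
python3 - <<'E'
from h import *
for n in("top","scene"):
    f=np.load(n+"0.npz");W=cloud(f);z=W[...,2]
    if n=="top":
        m=np.zeros(z.shape,bool);m[170:290,220:360]=1
    else:
        m=np.zeros(z.shape,bool);m[170:275,215:350]=1
    print(n,"slab",np.nanmedian(z[m&(abs(z)<.02)]))
    b=m&(z>.08)&(z<.105); p=W[b][:,:2].astype(np.float32)
    print("box",cv2.minAreaRect(p*1000))
    for lo,hi in((.108,.2),(.14,.2),(.128,.2)):
        q=(m&(z>lo)&(z<hi)).astype(np.uint8)
        c,l,s,_=cv2.connectedComponentsWithStats(q)
        for i in range(1,c):
            if s[i,4]>5:
                Q=W[l==i]; print(lo,s[i],Q.mean(0).round(4),Q[:,2].max().round(4),cv2.minAreaRect((Q[:,:2]*1000).astype(np.float32)))
E
```

```text
top slab 0.0013207625354596428
box ((529.2276000976562, -17.017654418945312), (141.0386962890625, 280.3583984375), 31.567378997802734)
0.108 [294 212  10  14  66] [ 0.5485 -0.0504  0.1324] 0.1414 ((549.6934814453125, -50.52680206298828), (36.5693473815918, 10.258593559265137), 31.329383850097656)
0.108 [246 236  18  18 254] [0.4752 0.0677 0.1365] 0.1714 ((476.040283203125, 68.30836486816406), (45.98634719848633, 46.13338088989258), 27.097171783447266)
0.14 [247 237  14  13  69] [0.4755 0.0678 0.1652] 0.1714 ((476.28973388671875, 68.18648529052734), (39.30408477783203, 9.999244689941406), 48.53840637207031)
0.128 [294 212  10  12  52] [ 0.5497 -0.0507  0.136 ] 0.1414 ((549.7735595703125, -50.658382415771484), (36.5693473815918, 9.950514793395996), 31.329383850097656)
0.128 [247 237  17  14  96] [0.4748 0.0676 0.1551] 0.1714 ((472.39031982421875, 69.45964050292969), (41.996246337890625, 32.715999603271484), 57.77494812011719)
scene slab 0.0025169907744817402
box ((527.0366821289062, -18.4271240234375), (144.64920043945312, 283.8757019042969), 31.503755569458008)
0.108 [265 188  11  17 120] [ 0.5489 -0.0478  0.1273] 0.1407 ((548.091796875, -50.67390441894531), (36.25511169433594, 11.827741622924805), 31.482891082763672)
0.108 [309 202  20  30 375] [0.4785 0.0742 0.1338] 0.1714 ((474.82861328125, 68.58323669433594), (46.93540954589844, 46.640869140625), 40.41218948364258)
0.14 [316 202   9  20  98] [0.4782 0.0733 0.1614] 0.1714 ((474.7731018066406, 68.6112060546875), (40.13093566894531, 10.072148323059082), 48.48910903930664)
0.128 [265 188  11  12  63] [ 0.5484 -0.0493  0.1353] 0.1407 ((548.556640625, -50.723358154296875), (34.72358703613281, 10.902413368225098), 29.202281951904297)
0.128 [313 202  12  23 122] [0.4786 0.073  0.1554] 0.1714 ((476.00665283203125, 68.59429931640625), (41.768775939941406, 21.333740234375), 46.253299713134766)
```

Call:
{"api": "step_arm", "payload": {
  "moves": [
    [35, -18, 0, 0, 0, -0.05, 85],
    [80, -40, 0, 0, 0, -0.1, 85],
    [125, -63, 0, 0, 0, -0.16, 85],
    [170, -86, 0, 0, 0, -0.22, 85],
    [215, -109, 0, 0, 0, -0.28, 85],
    [260, -132, 0, 0, 0, -0.34, 85],
    [305, -154, 0, 0, 0, -0.4, 85],
    [345, -174, 0, 0, 0, -0.464, 85]
  ],
  "grip_force": 40
}}

```text
clock: 0.9
tcp_pos: [0.5079, -0.3342, 0.2311]
orientation: [-2.862, -1.294, 0.0]
contact_force: [-0.4, -0.7, -0.0]
grip_width: 0.0853
gripper_force: 0.0
```

```bash
cat >s.py <<'E'
from h import *
from bench import r
def st():
    o=r.get_obs();R=cv2.Rodrigues(o["orientation"])[0]
    print("t",round(float(o["clock"]),2),"tcp",o["tcp_pos"].round(4),"xang",np.degrees(np.arctan2(R[1,0],R[0,0])).round(2),"zax",R[:,2].round(3),"j",o["joints"].round(2),"F",o["contact_force"].round(2),"M",o["moment"].round(3),"w",round(float(o["grip_width"]),4),"g",round(float(o["gripper_force"]),1))
    return o,R
def go(p,ang):
    o,R=st();d=R.T@(np.array(p)-o["tcp_pos"])
    a=ang-np.degrees(np.arctan2(R[1,0],R[0,0]))
    print("shift mm",(1000*d).round(1),"turn",np.radians(-a).round(3))
E
python3 -c "
from s import *
go([.476,.0684,.215],48.5)"
```

```text
t 0.9 tcp [ 0.5079 -0.3342  0.2311] xang 48.64 zax [-0.  0. -1.] j [ 0.63  0.38 -0.2   1.71  0.08  1.06 -0.31] F [-0.39 -0.66 -0.04] M [-0.059 -0.016  0.021] w 0.0853 g 0.0
shift mm [ 281.1 -290.    16.2] turn 0.002
```

Call:
{"api": "step_arm", "payload": {
  "moves": [
    [30, -31, 0, 0, 0, 0, 85],
    [65, -67, 0, 0, 0, 0, 85],
    [100, -103, 0, 0, 0, 0, 85],
    [135, -139, 0, 0, 0, 0, 85],
    [170, -175, 0, 0, 0, 0, 85],
    [205, -211, 0, 0, 0, 0, 85],
    [240, -247, 0, 0, 0, 0, 85],
    [270, -278, 0, 0, 0, 0, 85]
  ]
}}

```text
clock: 1.7
tcp_pos: [0.477, 0.0525, 0.2313]
orientation: [-2.864, -1.291, -0.0]
contact_force: [0.8, 0.0, 0.5]
grip_width: 0.085
gripper_force: 0.0
```

Call:
{"api": "step_arm", "payload": {
  "moves": [
    [11, -11, 0, 0, 0, 0, 85],
    [11, -11, 0, 0, 0, 0, 85],
    [11, -11, 0, 0, 0, 0, 85]
  ]
}}

```text
clock: 2.0
tcp_pos: [0.4767, 0.0647, 0.231]
orientation: [2.865, 1.289, -0.001]
contact_force: [-0.1, -1.0, 0.3]
grip_width: 0.085
gripper_force: 0.0
```

```bash
python3 -c "
from s import *
f=r.grab_frame('wrist');cv2.imwrite('pics/w1.png',f['image'][:,:,::-1]);W=cloud(f);z=W[...,2]
R=cv2.Rodrigues(f['rvec'])[0];print('cam',-R.T@f['tvec'].ravel(),R[2])
for lo,hi,c0 in((.145,.2,(.476,.068)),(.12,.2,(.55,-.05))):
  m=(z>lo)&(z<hi)&(np.hypot(W[...,0]-c0[0],W[...,1]-c0[1])<.035)
  Q=W[m];print(len(Q))
  if len(Q)>10:
    print(Q[:,2].max(),cv2.minAreaRect((Q[:,:2]*1000).astype(np.float32)))
    T=Q[Q[:,2]>np.percentile(Q[:,2],98)-.004]; print('top',np.median(T[:,2]),cv2.minAreaRect((T[:,:2]*1000).astype(np.float32)))
go([.476,.0684,.135],48.5)"
```

```text
cam [0.52205998 0.11418355 0.37361923] [-0.17825732 -0.20260307 -0.96289995]
1153
0.16809653832365248 ((476.37762451171875, 67.89508056640625), (39.639713287353516, 9.673730850219727), 48.40894317626953)
top 0.16578242550859462 ((476.2943420410156, 67.85247802734375), (39.479042053222656, 9.64696216583252), 48.569923400878906)
1238
0.13780224421471693 ((549.3118286132812, -51.401432037353516), (35.93761444091797, 11.017858505249023), 31.800329208374023)
top 0.13528667565991853 ((549.2994384765625, -51.51708221435547), (35.83975601196289, 10.723392486572266), 32.29195785522461)
t 2.05 tcp [0.4769 0.064  0.231 ] xang 48.35 zax [-0.001 -0.001 -1.   ] j [ 0.13  0.19 -0.44  1.98  0.1   0.99 -1.08] F [-0.66  0.13  0.45] M [-0.002  0.113 -0.029] w 0.0847 g 0.0
shift mm [ 2.8 -3.6 96. ] turn -0.003
```

View pics/w1.png

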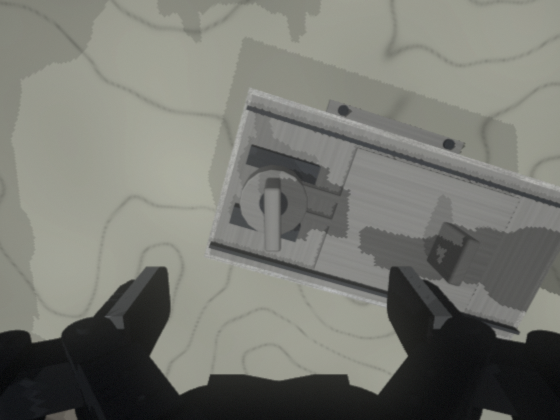

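Wing is at about (272,215) in the wrist view and is well aligned with the fingers; the tab is at (450,250). I descend in two stages.

Call:
{"api": "step_arm", "payload": {
  "moves": [
    [1, -1, 10, 0, 0, 0, 85],
    [2, -2, 20, 0, 0, 0, 85],
    [2.5, -3, 30, 0, 0, 0, 85],
    [2.5, -3, 40, 0, 0, 0, 85],
    [2.5, -3, 48, 0, 0, 0, 85],
    [2.5, -3, 48, 0, 0, 0, 85],
    [2.5, -3, 48, 0, 0, 0, 85]
  ]
}}

```text
clock: 2.75
tcp_pos: [0.4763, 0.0694, 0.1831]
orientation: [-2.865, -1.289, 0.001]
contact_force: [-0.4, -0.2, 0.6]
grip_width: 0.0853
gripper_force: 0.0
```

```bash
python3 -c "
from s import *
for i in range(3): go([.4763,.0679,.133],48.5); r.grab_frame('wrist')"
```

```text
t 2.75 tcp [0.4763 0.0694 0.1831] xang 48.46 zax [-0.  0. -1.] j [ 0.11  0.25 -0.44  2.03  0.14  0.89 -1.13] F [-0.39 -0.22  0.62] M [ 0.008 -0.042 -0.031] w 0.0853 g 0.0
shift mm [-1.1  1.1 50.1] turn -0.001
t 2.8 tcp [0.4765 0.0695 0.1835] xang 48.46 zax [ 0.  0. -1.] j [ 0.11  0.25 -0.44  2.03  0.14  0.89 -1.13] F [ 0.8  -0.02 -0.61] M [ 0.028 -0.042 -0.03 ] w 0.0851 g 0.0
shift mm [-1.4  0.9 50.5] turn -0.001
t 2.85 tcp [0.4766 0.0696 0.1837] xang 48.46 zax [ 0.001  0.    -1.   ] j [ 0.11  0.25 -0.44  2.03  0.14  0.89 -1.13] F [-0.6  -0.23  0.48] M [ 0.004  0.007 -0.036] w 0.0852 g 0.0
shift mm [-1.5  0.8 50.7] turn -0.001
```

Call:
{"api": "step_arm", "payload": {
  "moves": [
    [-1, 1, 10, 0, 0, 0, 60],
    [-1.3, 1, 20, 0, 0, 0, 45],
    [-1.3, 1, 30, 0, 0, 0, 40],
    [-1.3, 1, 40, 0, 0, 0, 40],
    [-1.3, 1, 47, 0, 0, 0, 40],
    [-1.3, 1, 50, 0, 0, 0, 40],
    [-1.3, 1, 50, 0, 0, 0, 40]
  ]
}}

```text
clock: 3.6
tcp_pos: [0.4759, 0.0678, 0.1328]
orientation: [-2.864, -1.289, 0.001]
contact_force: [0.3, 0.2, -0.4]
grip_width: 0.0396
gripper_force: 0.0
```

Call:
{"api": "step_arm", "payload": {
  "moves": [
    [0, 0, 0, 0, 0, 0, 20],
    [0, 0, 0, 0, 0, 0, 14],
    [0, 0, 0, 0, 0, 0, 8],
    [0, 0, 0, 0, 0, 0, 4],
    [0, 0, 0, 0, 0, 0, 4],
    [0, 0, 0, 0, 0, 0, 4]
  ],
  "grip_force": 40
}}

```text
clock: 4.2
tcp_pos: [0.4759, 0.0685, 0.1338]
orientation: [-2.864, -1.29, -0.0]
contact_force: [-4.1, 2.5, 5.5]
grip_width: 0.0094
gripper_force: 39.7
```

```bash
python3 -c "
from s import *
st()"
```

```text
t 4.2 tcp [0.4759 0.0685 0.1338] xang 48.5 zax [-0.  0. -1.] j [ 0.09  0.32 -0.42  2.08  0.18  0.78 -1.17] F [-4.15  2.55  5.49] M [0.577 0.873 0.076] w 0.0094 g 39.7
```

Call:
{"api": "step_arm", "payload": {
  "moves": [
    [0, -0.4, -1, 0, 0, 0, 4],
    [0, -0.8, -2, 0, 0, 0, 4],
    [0, -0.8, -3, 0, 0, 0, 4],
    [0, -0.8, -4, 0, 0, 0, 4],
    [0, -0.8, -5, 0, 0, 0, 4],
    [0, -0.8, -5.5, 0, 0, 0, 4],
    [0, -0.8, -5.5, 0, 0, 0, 4]
  ]
}}

```text
clock: 4.9
tcp_pos: [0.4755, 0.0684, 0.1388]
orientation: [-2.865, -1.289, 0.0]
contact_force: [-0.3, 3.3, -7.4]
grip_width: 0.0093
gripper_force: 38.8
```

```bash
python3 -c "
from s import *
for i in range(3): st(); r.grab_frame('wrist')"
```

```text
t 4.9 tcp [0.4755 0.0684 0.1388] xang 48.46 zax [-0.  0. -1.] j [ 0.09  0.31 -0.42  2.08  0.18  0.79 -1.17] F [-0.32  3.28 -7.4 ] M [ 0.836 -0.099  0.059] w 0.0093 g 38.8
t 4.95 tcp [0.4755 0.0684 0.1388] xang 48.47 zax [-0.  0. -1.] j [ 0.09  0.31 -0.42  2.08  0.18  0.79 -1.17] F [-0.09  2.92 -7.26] M [ 0.871 -0.1    0.034] w 0.0094 g 38.8
t 5.0 tcp [0.4755 0.0684 0.1388] xang 48.46 zax [-0.  0. -1.] j [ 0.09  0.31 -0.42  2.08  0.18  0.79 -1.17] F [ 0.31  3.15 -7.08] M [ 0.802 -0.13  -0.022] w 0.0095 g 38.8
```

Call:
{"api": "step_arm", "payload": {
  "moves": [
    [0, -0.5, -0.6, 0, 0, 0, 4],
    [0, -0.5, -1.2, 0, 0, 0, 4],
    [0, -0.5, -1.7, 0, 0, 0, 4],
    [0, -0.5, -1.7, 0, 0, 0, 4]
  ],
  "grip_force": 25
}}

```text
clock: 5.45
tcp_pos: [0.4753, 0.0685, 0.1406]
orientation: [2.865, 1.289, 0.0]
contact_force: [0.8, 2.6, -7.2]
grip_width: 0.0094
gripper_force: 38.8
```

Call:
{"api": "step_arm", "payload": {
  "moves": [
    [0, 0, -0.4, 0, 0, 0, 3],
    [0, 0, -0.7, 0, 0, 0, 3],
    [0, 0, -0.7, 0, 0, 0, 3]
  ],
  "grip_force": 25
}}

```text
clock: 5.75
tcp_pos: [0.4753, 0.0686, 0.1413]
orientation: [2.865, 1.289, 0.0]
contact_force: [1.9, 2.5, -7.9]
grip_width: 0.0096
gripper_force: 38.8
```

Call:
{"api": "step_arm", "payload": {
  "moves": [
    [0, 0, -0.4, 0, 0, 0, 3],
    [0, 0, -0.7, 0, 0, 0, 3],
    [0, 0, -0.7, 0, 0, 0, 3]
  ]
}}

```text
clock: 6.05
tcp_pos: [0.4753, 0.0686, 0.142]
orientation: [2.865, 1.289, 0.0]
contact_force: [1.3, 0.9, -6.9]
grip_width: 0.0093
gripper_force: 38.8
```

Call:
{"api": "step_arm", "payload": {
  "moves": [
    [0, 0, -0.4, 0, 0, 0, 3],
    [0, 0, -0.7, 0, 0, 0, 3],
    [0, 0, -0.7, 0, 0, 0, 3]
  ]
}}

```text
clock: 6.35
tcp_pos: [0.4753, 0.0686, 0.1427]
orientation: [2.865, 1.289, 0.0]
contact_force: [2.4, 2.4, -6.8]
grip_width: 0.0098
gripper_force: 38.8
```

Call:
{"api": "step_arm", "payload": {
  "moves": [
    [0, 0, -0.4, 0, 0, 0, 3],
    [0, 0, -0.7, 0, 0, 0, 3],
    [0, 0, -0.7, 0, 0, 0, 3]
  ]
}}

```text
clock: 6.65
tcp_pos: [0.4753, 0.0686, 0.1434]
orientation: [2.865, 1.289, 0.0]
contact_force: [3.1, 1.7, -7.2]
grip_width: 0.0094
gripper_force: 38.7
```

Call:
{"api": "step_arm", "payload": {
  "moves": [
    [0, 0, -0.4, 0, 0, 0, 3],
    [0, 0, -0.8, 0, 0, 0, 3],
    [0, 0, -0.8, 0, 0, 0, 3]
  ]
}}

```text
clock: 6.95
tcp_pos: [0.4752, 0.0686, 0.1442]
orientation: [2.865, 1.289, 0.0]
contact_force: [1.6, 1.3, -7.0]
grip_width: 0.0091
gripper_force: 38.7
```

Call:
{"api": "step_arm", "payload": {
  "moves": [
    [0, 0, -0.4, 0, 0, 0, 3],
    [0, 0, -0.8, 0, 0, 0, 3],
    [0, 0, -0.8, 0, 0, 0, 3]
  ]
}}

```text
clock: 7.25
tcp_pos: [0.4752, 0.0687, 0.145]
orientation: [2.865, 1.289, 0.0]
contact_force: [1.6, 2.0, -7.1]
grip_width: 0.0096
gripper_force: 38.7
```

Call:
{"api": "step_arm", "payload": {
  "moves": [
    [0, 0, -0.4, 0, 0, 0, 3],
    [0, 0, -0.8, 0, 0, 0, 3],
    [0, 0, -0.8, 0, 0, 0, 3]
  ]
}}

```text
clock: 7.55
tcp_pos: [0.4752, 0.0686, 0.1457]
orientation: [2.865, 1.289, 0.0]
contact_force: [3.5, 2.1, -7.0]
grip_width: 0.0095
gripper_force: 38.7
```

Call:
{"api": "step_arm", "payload": {
  "moves": [
    [0, 0, -0.4, 0, 0, 0, 3],
    [0, 0, -0.8, 0, 0, 0, 3],
    [0, 0, -0.8, 0, 0, 0, 3]
  ]
}}

```text
clock: 7.85
tcp_pos: [0.4753, 0.0687, 0.1466]
orientation: [2.865, 1.289, 0.0]
contact_force: [3.3, 1.4, -8.1]
grip_width: 0.0098
gripper_force: 38.7
```

Call:
{"api": "step_arm", "payload": {
  "moves": [
    [0, 0, -0.4, 0, 0, 0, 3],
    [0, 0, -0.8, 0, 0, 0, 3],
    [0, 0, -0.8, 0, 0, 0, 3]
  ]
}}

```text
clock: 8.15
tcp_pos: [0.4752, 0.0687, 0.1473]
orientation: [2.865, 1.289, 0.0]
contact_force: [3.7, 0.6, -8.5]
grip_width: 0.0095
gripper_force: 38.7
```

Call:
{"api": "step_arm", "payload": {
  "moves": [
    [0, 0, -0.4, 0, 0, 0, 3],
    [0, 0, -0.7, 0, 0, 0, 3],
    [0, 0, -0.7, 0, 0, 0, 3]
  ]
}}

```text
clock: 8.45
tcp_pos: [0.4752, 0.0687, 0.148]
orientation: [2.865, 1.289, 0.0]
contact_force: [2.4, 1.5, -6.7]
grip_width: 0.0097
gripper_force: 38.7
```

Call:
{"api": "step_arm", "payload": {
  "moves": [
    [0, 0, -0.4, 0, 0, 0, 3],
    [0, 0, -0.8, 0, 0, 0, 3],
    [0, 0, -0.8, 0, 0, 0, 3]
  ]
}}

```text
clock: 8.75
tcp_pos: [0.4752, 0.0687, 0.1488]
orientation: [2.865, 1.289, -0.0]
contact_force: [3.1, 1.2, -8.6]
grip_width: 0.0097
gripper_force: 38.7
```

Call:
{"api": "step_arm", "payload": {
  "moves": [
    [0, 0, -0.4, 0, 0, 0, 3],
    [0, 0, -0.8, 0, 0, 0, 3],
    [0, 0, -0.8, 0, 0, 0, 3]
  ]
}}

```text
clock: 9.05
tcp_pos: [0.4752, 0.0687, 0.1496]
orientation: [2.865, 1.289, -0.0]
contact_force: [3.2, 0.6, -7.9]
grip_width: 0.0093
gripper_force: 38.6
```

Call:
{"api": "step_arm", "payload": {
  "moves": [
    [0, 0, -0.4, 0, 0, 0, 3],
    [0, 0, -0.8, 0, 0, 0, 3],
    [0, 0, -0.8, 0, 0, 0, 3]
  ]
}}

```text
clock: 9.35
tcp_pos: [0.4752, 0.0686, 0.1503]
orientation: [-2.865, -1.289, 0.0]
contact_force: [3.0, 1.4, -9.9]
grip_width: 0.0096
gripper_force: 38.3
```

```bash
python3 -c "
from s import *
for i in range(4): o,_=st() if i==0 else (r.get_obs(),0); print(o['contact_force'].round(1),o['tcp_pos'].round(4)); r.grab_frame('wrist')"
```

```text
t 9.35 tcp [0.4752 0.0686 0.1503] xang 48.46 zax [-0.  0. -1.] j [ 0.1   0.29 -0.43  2.07  0.17  0.81 -1.16] F [ 3.    1.35 -9.86] M [ 0.326 -0.983  0.052] w 0.0096 g 38.3
[ 3.   1.4 -9.9] [0.4752 0.0686 0.1503]
[ 4.   1.3 -9.8] [0.4752 0.0686 0.1503]
[ 3.4  1.5 -8.8] [0.4752 0.0686 0.1503]
[ 2.4  1.4 -9.5] [0.4752 0.0686 0.1503]
```

Call:
{"api": "step_arm", "payload": {
  "moves": [
    [0, 0, -0.2, 0, 0, 0, 3],
    [0, 0, -0.3, 0, 0, 0, 3],
    [0, 0, -0.3, 0, 0, 0, 3]
  ]
}}

```text
clock: 9.85
tcp_pos: [0.4751, 0.0687, 0.1506]
orientation: [-2.865, -1.289, 0.0]
contact_force: [4.2, 2.7, -11.6]
grip_width: 0.0096
gripper_force: 38.0
```

Call:
{"api": "step_arm", "payload": {
  "moves": [
    [0.2, 0.2, 0.8, 0, 0, 0, 3],
    [0.4, 0.3, 1.6, 0, 0, 0, 3],
    [0.4, 0.3, 1.6, 0, 0, -0.06, 3],
    [0.4, 0.3, 1.6, 0, 0, -0.12, 3],
    [0.4, 0.3, 1.6, 0, 0, -0.18, 3],
    [0.4, 0.3, 1.6, 0, 0, -0.24, 3],
    [0.4, 0.3, 1.6, 0, 0, -0.3, 3],
    [0.4, 0.3, 1.6, 0, 0, -0.3, 3]
  ]
}}

```text
clock: 10.65
tcp_pos: [0.4755, 0.0686, 0.1491]
orientation: [-2.64, -1.703, 0.001]
contact_force: [2.0, 2.3, -8.1]
grip_width: 0.0095
gripper_force: 38.7
```

```bash
python3 -c "
from s import *
o,R=st();print('tool F',R.T@o['contact_force'])"
```

```text
t 10.65 tcp [0.4755 0.0686 0.1491] xang 65.66 zax [-0. -0. -1.] j [ 0.14  0.3  -0.49  2.06  0.19  0.82 -0.88] F [ 2.03  2.25 -8.08] M [ 0.298 -0.566  0.071] w 0.0095 g 38.7
tool F [2.89272352 0.92527366 8.07845643]
```

Call:
{"api": "step_arm", "payload": {
  "moves": [
    [0.3, 0.1, 0, 0, 0, -0.07, 3],
    [0.3, 0.1, 0, 0, 0, -0.15, 3],
    [0.3, 0.1, -0.3, 0, 0, -0.22, 3],
    [0.3, 0.1, -0.6, 0, 0, -0.29, 3],
    [0.3, 0.1, -0.7, 0, 0, -0.32, 3],
    [0.3, 0.1, -0.7, 0, 0, -0.32, 3]
  ]
}}

```text
clock: 11.25
tcp_pos: [0.4757, 0.0687, 0.1497]
orientation: [-2.336, -2.1, 0.001]
contact_force: [1.6, 0.8, -7.8]
grip_width: 0.0097
gripper_force: 38.7
```

```bash
python3 -c "
from s import *
o,R=st();print('tool F',R.T@o['contact_force'])"
```

```text
t 11.25 tcp [0.4757 0.0687 0.1497] xang 83.9 zax [-0.001 -0.    -1.   ] j [ 0.2   0.31 -0.55  2.06  0.22  0.83 -0.59] F [ 1.64  0.85 -7.79] M [ 0.148 -0.464  0.017] w 0.0097 g 38.7
tool F [1.02148862 1.54079824 7.79065898]
```

Call:
{"api": "step_arm", "payload": {
  "moves": [
    [0, 0.2, -0.3, 0, 0, -0.07, 3],
    [0, 0.2, -0.6, 0, 0, -0.14, 3],
    [0, 0.2, -0.9, 0, 0, -0.21, 3],
    [0, 0.2, -1.2, 0, 0, -0.28, 3],
    [0, 0.2, -1.5, 0, 0, -0.35, 3],
    [0, 0.2, -1.9, 0, 0, -0.43, 3],
    [0, 0.2, -1.9, 0, 0, -0.43, 3]
  ]
}}

```text
clock: 11.95
tcp_pos: [0.4759, 0.0688, 0.1516]
orientation: [-1.834, -2.55, 0.001]
contact_force: [1.3, 1.1, -7.8]
grip_width: 0.0094
gripper_force: 38.6
```

```bash
python3 -c "
from s import *
o,R=st();print('tool F',R.T@o['contact_force'])"
```

```text
t 11.95 tcp [0.4759 0.0688 0.1516] xang 108.56 zax [-0. -0. -1.] j [ 0.27  0.33 -0.64  2.05  0.26  0.84 -0.19] F [ 1.26  1.12 -7.84] M [ 0.159 -0.492  0.074] w 0.0094 g 38.6
tool F [0.66261164 1.55436338 7.83852441]
```

Call:
{"api": "step_arm", "payload": {
  "moves": [
    [0, 0.2, -0.3, 0, 0, -0.07, 3],
    [0, 0.2, -0.6, 0, 0, -0.14, 3],
    [0, 0.2, -0.9, 0, 0, -0.21, 3],
    [0, 0.2, -1.2, 0, 0, -0.28, 3],
    [0, 0.2, -1.55, 0, 0, -0.35, 3],
    [0, 0.2, -1.85, 0, 0, -0.42, 3],
    [0, 0.2, -2.2, 0, 0, -0.5, 3],
    [0, 0.2, -2.2, 0, 0, -0.5, 3]
  ]
}}

```text
clock: 12.75
tcp_pos: [0.4761, 0.0689, 0.1538]
orientation: [-1.148, -2.924, 0.0]
contact_force: [1.2, 1.4, -8.3]
grip_width: 0.0094
gripper_force: 38.6
```

```bash
python3 -c "
from s import *
o,R=st();print('tool F',R.T@o['contact_force'])"
```

```text
t 12.75 tcp [0.4761 0.0689 0.1538] xang 137.13 zax [-0. -0. -1.] j [ 0.35  0.35 -0.74  2.05  0.31  0.86  0.26] F [ 1.16  1.44 -8.32] M [ 0.257 -0.372  0.079] w 0.0094 g 38.6
tool F [0.12836409 1.84273167 8.31443586]
```

Call:
{"api": "step_arm", "payload": {
  "moves": [
    [0, 0.2, -0.3, 0, 0, -0.07, 3],
    [0, 0.2, -0.6, 0, 0, -0.14, 3],
    [0, 0.2, -0.9, 0, 0, -0.21, 3],
    [0, 0.2, -1.1, 0, 0, -0.28, 3],
    [0, 0.2, -1.1, 0, 0, -0.35, 3],
    [0, 0.2, -1.1, 0, 0, -0.42, 3],
    [0, 0.2, -1.1, 0, 0, -0.5, 3],
    [0, 0.2, -1.1, 0, 0, -0.5, 3]
  ]
}}

```text
clock: 13.55
tcp_pos: [0.4762, 0.0691, 0.1548]
orientation: [-0.39, -3.117, 0.0]
contact_force: [1.1, 1.7, -8.3]
grip_width: 0.0094
gripper_force: 38.6
```

Call:
{"api": "step_arm", "payload": {
  "moves": [
    [0, 0, 0, 0, 0, -0.03, 3],
    [0, 0, 0, 0, 0, -0.05, 3],
    [0, 0, 0, 0, 0, -0.05, 3]
  ]
}}

```text
clock: 13.85
tcp_pos: [0.4763, 0.0691, 0.1549]
orientation: [-0.308, -3.126, 0.0]
contact_force: [1.1, 0.7, -8.6]
grip_width: 0.0091
gripper_force: 38.6
```

```bash
python3 -c "
from s import *
for i in range(3):o,R=st();r.grab_frame('wrist')"
```

```text
t 13.85 tcp [0.4763 0.0691 0.1549] xang 168.74 zax [-0. -0. -1.] j [ 0.45  0.38 -0.86  2.04  0.37  0.88  0.76] F [ 1.05  0.68 -8.59] M [ 0.389 -0.21   0.011] w 0.0091 g 38.6
t 13.9 tcp [0.4763 0.0692 0.1549] xang 168.73 zax [-0. -0. -1.] j [ 0.45  0.38 -0.86  2.04  0.37  0.88  0.76] F [ 0.58  0.29 -8.87] M [ 0.338 -0.215  0.021] w 0.0093 g 38.6
t 13.95 tcp [0.4763 0.0692 0.155 ] xang 168.73 zax [-0. -0. -1.] j [ 0.45  0.38 -0.86  2.04  0.37  0.88  0.76] F [ 0.6   0.71 -8.63] M [ 0.373 -0.227  0.05 ] w 0.0095 g 38.6
```

Call:
{"api": "step_arm", "payload": {
  "moves": [
    [0, 0, 0, 0, 0, -0.02, 3],
    [0, 0, 0, 0, 0, -0.04, 3],
    [0, 0, 0, 0, 0, -0.04, 3]
  ]
}}

```text
clock: 14.3
tcp_pos: [0.4763, 0.0691, 0.1549]
orientation: [-0.246, -3.131, -0.001]
contact_force: [0.3, 1.8, -8.1]
grip_width: 0.0094
gripper_force: 49.0
```

```bash
python3 -c "
from s import *
for i in range(3):o,R=st();r.grab_frame('wrist')"
```

```text
t 14.3 tcp [0.4763 0.0691 0.1549] xang 171.0 zax [-0.001  0.    -1.   ] j [ 0.45  0.38 -0.87  2.04  0.37  0.89  0.79] F [ 0.31  1.79 -8.11] M [ 0.479  0.009 -1.029] w 0.0094 g 49.0
t 14.35 tcp [0.4763 0.0691 0.1549] xang 170.98 zax [-0.001  0.    -1.   ] j [ 0.45  0.38 -0.87  2.04  0.37  0.89  0.79] F [ 1.16  1.29 -8.72] M [ 0.45   0.055 -0.996] w 0.0092 g 48.9
t 14.4 tcp [0.4763 0.0691 0.1549] xang 170.99 zax [-0.001  0.    -1.   ] j [ 0.45  0.38 -0.87  2.04  0.38  0.89  0.79] F [-0.09  1.84 -8.72] M [ 0.423 -0.039 -0.96 ] w 0.0095 g 48.9
```

End stop felt. I relieve the twist, set it down on the slot floor and check that the spring load is taken over.

Call:
{"api": "step_arm", "payload": {
  "moves": [
    [0, 0, 0.3, 0, 0, 0.02, 3],
    [0, 0, 0.6, 0, 0, 0.035, 3],
    [0, 0, 0.9, 0, 0, 0.035, 3],
    [0, 0, 1.2, 0, 0, 0.035, 3],
    [0, 0, 1.4, 0, 0, 0.035, 3],
    [0, 0, 1.4, 0, 0, 0.035, 3]
  ]
}}

```text
clock: 15.05
tcp_pos: [0.4764, 0.0692, 0.1536]
orientation: [-0.299, -3.127, 0.0]
contact_force: [-0.0, 0.3, -7.7]
grip_width: 0.0092
gripper_force: 38.6
```

```bash
python3 -c "
from s import *
for i in range(3):o,R=st();r.grab_frame('wrist')"
```

```text
t 15.05 tcp [0.4764 0.0692 0.1536] xang 169.09 zax [-0. -0. -1.] j [ 0.45  0.38 -0.86  2.04  0.37  0.88  0.76] F [-0.04  0.27 -7.7 ] M [ 0.325  0.012 -0.111] w 0.0092 g 38.6
t 15.1 tcp [0.4763 0.0692 0.1536] xang 169.09 zax [-0. -0. -1.] j [ 0.45  0.38 -0.86  2.04  0.37  0.88  0.76] F [-0.59  1.16 -9.01] M [ 0.332  0.067 -0.096] w 0.0092 g 38.6
t 15.15 tcp [0.4763 0.0692 0.1536] xang 169.08 zax [-0. -0. -1.] j [ 0.45  0.38 -0.86  2.04  0.37  0.88  0.76] F [-0.45 -0.14 -8.04] M [ 0.317  0.101 -0.095] w 0.0094 g 38.6
```

Call:
{"api": "step_arm", "payload": {
  "moves": [
    [0, 0, 0.3, 0, 0, 0, 3],
    [0, 0, 0.6, 0, 0, 0, 3],
    [0, 0, 0.8, 0, 0, 0, 3],
    [0, 0, 0.8, 0, 0, 0, 3]
  ]
}}

```text
clock: 15.6
tcp_pos: [0.4765, 0.0692, 0.1529]
orientation: [0.299, 3.127, -0.0]
contact_force: [-0.9, -0.0, -5.6]
grip_width: 0.0095
gripper_force: 39.0
```

Call:
{"api": "step_arm", "payload": {
  "moves": [
    [0, 0, 0.3, 0, 0, 0, 3],
    [0, 0, 0.6, 0, 0, 0, 3],
    [0, 0, 0.6, 0, 0, 0, 3]
  ]
}}

```text
clock: 15.9
tcp_pos: [0.4766, 0.0692, 0.1525]
orientation: [0.299, 3.127, -0.0]
contact_force: [-2.2, 0.1, -0.0]
grip_width: 0.0094
gripper_force: 39.8
```

Call:
{"api": "step_arm", "payload": {
  "moves": [
    [0, 0, 0, 0, 0, 0, 15],
    [0, 0, 0, 0, 0, 0, 30],
    [0, 0, 0, 0, 0, 0, 45],
    [0, 0, 0, 0, 0, 0, 45],
    [0, 0, -10, 0, 0, 0, 50],
    [0, 0, -30, 0, 0, 0, 50],
    [0, 0, -60, 0, 0, 0, 50],
    [0, 0, -80, 0, 0, 0, 50]
  ]
}}

```text
clock: 16.7
tcp_pos: [0.477, 0.0698, 0.2346]
orientation: [0.298, 3.126, 0.001]
contact_force: [0.4, -0.4, -0.3]
grip_width: 0.0497
gripper_force: 0.0
```

```bash
python3 -c "
from s import *
f=r.grab_frame('wrist');cv2.imwrite('pics/w2.png',f['image'][:,:,::-1]);W=cloud(f);z=W[...,2]
for lo,hi,c0 in((.145,.22,(.476,.068)),(.12,.2,(.55,-.05))):
  m=(z>lo)&(z<hi)&(np.hypot(W[...,0]-c0[0],W[...,1]-c0[1])<.03)
  Q=W[m];print(len(Q))
  if len(Q)>10:
    T=Q[Q[:,2]>np.percentile(Q[:,2],98)-.004]; print('top',np.median(T[:,2]),cv2.minAreaRect((T[:,:2]*1000).astype(np.float32)))
go([.5493,-.0515,.21],211.6-360)"
```

```text
1379
top 0.18444149663777587 ((475.5160827636719, 67.81417846679688), (9.866474151611328, 39.888755798339844), 79.4721450805664)
314
top 0.135133935121892 ((535.6630249023438, -57.40974426269531), (13.177909851074219, 7.631463527679443), 85.4595718383789)
t 16.75 tcp [0.4786 0.0704 0.2372] xang 169.1 zax [ 0.006  0.001 -1.   ] j [ 0.53  0.27 -0.92  1.95  0.25  1.04  0.87] F [ 0.34 -0.67  2.43] M [ 0.086 -0.083 -0.021] w 0.0504 g 0.0
shift mm [ -92.3 -106.3   27.6] turn 5.542
```

View pics/w2.png

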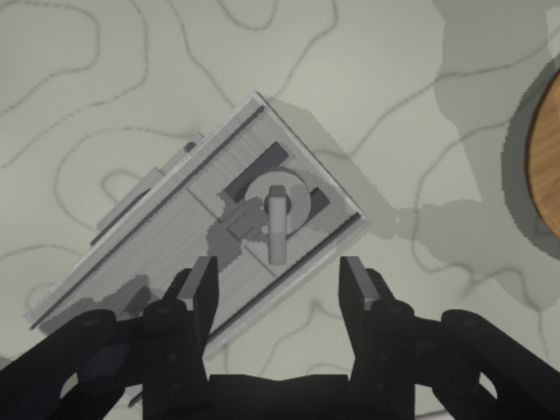

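The wing stands parked at about (277,225), 18.6 mm up and turned 2.41 rad. Next is the tab.

Call:
{"api": "step_arm", "payload": {
  "moves": [
    [-12, -14, 0, 0, 0, -0.1, 50],
    [-26, -30, 0, 0, 0, -0.21, 50],
    [-40, -46, 0, 0, 0, -0.32, 50],
    [-54, -62, 0, 0, 0, -0.43, 50],
    [-68, -78, 0, 0, 0, -0.54, 50],
    [-80, -92, 0, 0, 0, -0.65, 50],
    [-92, -106, 10, 0, 0, -0.741, 50],
    [-92, -106, 20, 0, 0, -0.741, 50]
  ]
}}

```text
clock: 17.55
tcp_pos: [0.5477, -0.0551, 0.2119]
orientation: [-0.848, 3.024, -0.001]
contact_force: [0.8, -0.7, -0.3]
grip_width: 0.0498
gripper_force: 0.0
```

Call:
{"api": "step_arm", "payload": {
  "moves": [
    [0, 0, 20, 0, 0, 0, 50],
    [0, 0, 40, 0, 0, 0, 50],
    [0, 0, 50, 0, 0, 0, 50],
    [0, 0, 50, 0, 0, 0, 50],
    [0, 0, 50, 0, 0, 0, 50]
  ]
}}

```text
clock: 18.05
tcp_pos: [0.5468, -0.0517, 0.1628]
orientation: [-0.853, 3.023, 0.0]
contact_force: [-0.4, 0.2, 0.6]
grip_width: 0.0505
gripper_force: 0.0
```

```bash
python3 -c "
from s import *
r.grab_frame('wrist');r.grab_frame('wrist')
go([.5493,-.0515,.103],211.6-360)"
```

```text
t 18.15 tcp [ 0.5473 -0.052   0.1633] xang -148.49 zax [ 0.002 -0.    -1.   ] j [ 0.7   0.51 -0.93  1.88  0.49  1.    1.67] F [0.39 0.09 0.21] M [0.036 0.042 0.044] w 0.0501 g 0.0
shift mm [-1.9 -0.6 60.3] turn -0.002
```

Call:
{"api": "step_arm", "payload": {
  "moves": [
    [-1.9, -0.6, 15, 0, 0, 0, 45],
    [-1.9, -0.6, 30, 0, 0, 0, 40],
    [-1.9, -0.6, 45, 0, 0, 0, 40],
    [-1.9, -0.6, 55, 0, 0, 0, 40],
    [-1.9, -0.6, 59, 0, 0, 0, 40],
    [-1.9, -0.6, 59, 0, 0, 0, 40]
  ]
}}

```text
clock: 18.75
tcp_pos: [0.5481, -0.0517, 0.1024]
orientation: [0.854, -3.022, -0.001]
contact_force: [-0.5, -0.6, 1.0]
grip_width: 0.0397
gripper_force: 0.0
```

Call:
{"api": "step_arm", "payload": {
  "moves": [
    [0, 0, 0, 0, 0, 0, 20],
    [0, 0, 0, 0, 0, 0, 14],
    [0, 0, 0, 0, 0, 0, 8],
    [0, 0, 0, 0, 0, 0, 4],
    [0, 0, 0, 0, 0, 0, 4]
  ],
  "grip_force": 40
}}

```text
clock: 19.25
tcp_pos: [0.549, -0.0517, 0.1038]
orientation: [-0.853, 3.023, -0.001]
contact_force: [-1.1, 0.0, 5.7]
grip_width: 0.0092
gripper_force: 39.7
```

```bash
python3 -c "
from s import *
o,R=st();print('tool F',R.T@o['contact_force'])"
```

```text
t 19.25 tcp [ 0.549  -0.0517  0.1038] xang -148.48 zax [ 0.001 -0.    -1.   ] j [ 0.65  0.59 -0.87  1.92  0.58  0.9   1.6 ] F [-1.09  0.02  5.66] M [ 0.142  0.259 -0.046] w 0.0092 g 39.7
tool F [ 0.91433738  0.58715918 -5.66097485]
```

Call:
{"api": "step_arm", "payload": {
  "moves": [
    [0, -1, -0.3, 0, 0, 0, 4],
    [0, -2, -0.6, 0, 0, 0, 4],
    [0, -4, -0.6, 0, 0, 0, 4],
    [0, -6, -0.6, 0, 0, 0, 4],
    [0, -8, -0.6, 0, 0, 0, 4],
    [0, -8, -0.6, 0, 0, 0, 4]
  ]
}}

```text
clock: 19.85
tcp_pos: [0.5534, -0.059, 0.1039]
orientation: [-0.853, 3.023, -0.0]
contact_force: [2.4, 2.4, -0.1]
grip_width: 0.0093
gripper_force: 39.1
```

```bash
python3 -c "
from s import *
o,R=st();print('tool F',R.T@o['contact_force'])"
```

```text
t 19.85 tcp [ 0.5534 -0.059   0.1039] xang -148.5 zax [ 0.001  0.    -1.   ] j [ 0.66  0.6  -0.87  1.91  0.58  0.91  1.62] F [ 2.39  2.37 -0.08] M [ 0.419 -0.42  -0.03 ] w 0.0093 g 39.1
tool F [-3.27782609  0.76852248  0.08285138]
```

Call:
{"api": "step_arm", "payload": {
  "moves": [
    [-0.3, -5, 0, 0, 0, 0, 4],
    [-0.5, -13, 0, 0, 0, 0, 4],
    [-0.5, -22, 0, 0, 0, 0, 4],
    [-0.5, -31, 0, 0, 0, 0, 4],
    [-0.5, -40, 0, 0, 0, 0, 4],
    [-0.5, -49, 0, 0, 0, 0, 4],
    [-0.5, -57, 0, 0, 0, 0, 4],
    [-0.5, -62, 0, 0, 0, 0, 4]
  ]
}}

```text
clock: 20.65
tcp_pos: [0.5861, -0.1123, 0.1038]
orientation: [-0.852, 3.024, -0.001]
contact_force: [-0.6, 2.0, 4.5]
grip_width: 0.0093
gripper_force: 39.9
```

```bash
python3 -c "
from s import *
r.grab_frame('wrist')
o,R=st();print('tool F',R.T@o['contact_force'])
print((o['tcp_pos'][:2]-[.549,-.0517])@[.5225,-.8526])"
```

```text
t 20.7 tcp [ 0.5865 -0.113   0.1039] xang -148.57 zax [ 0.001 -0.001 -1.   ] j [ 0.7   0.65 -0.85  1.81  0.59  0.95  1.72] F [ 0.62 -0.79  3.54] M [-0.101 -0.141  0.083] w 0.0094 g 39.8
tool F [-0.12167272 -1.00296246 -3.53945644]
0.07188637588673503
```

Call:
{"api": "step_arm", "payload": {
  "moves": [
    [0, -3, -0.3, 0, 0, 0, 4],
    [0, -6, -0.5, 0, 0, 0, 4],
    [0, -9, -0.5, 0, 0, 0, 4],
    [0, -11.5, -0.5, 0, 0, 0, 4],
    [0, -13, -0.5, 0, 0, 0, 4],
    [0, -13, -0.5, 0, 0, 0, 4],
    [0, -13, -0.5, 0, 0, 0, 4]
  ]
}}

```text
clock: 21.4
tcp_pos: [0.5924, -0.1226, 0.104]
orientation: [0.853, -3.024, 0.0]
contact_force: [2.0, 1.7, -5.2]
grip_width: 0.0097
gripper_force: 38.8
```

```bash
python3 -c "
from s import *
r.grab_frame('wrist')
o,R=st();print('tool F',R.T@o['contact_force'])
print((o['tcp_pos'][:2]-[.549,-.0517])@[.5225,-.8526])"
```

```text
t 21.45 tcp [ 0.5924 -0.1227  0.104 ] xang -148.48 zax [-0. -0. -1.] j [ 0.71  0.66 -0.84  1.79  0.59  0.96  1.74] F [ 2.42  2.27 -4.97] M [ 0.257 -0.589 -0.04 ] w 0.0097 g 38.8
tool F [-3.25607673  0.67160495  4.97268113]
0.08316107813247374
```

Not yet at the stop; a few small steps more.

Call:
{"api": "step_arm", "payload": {
  "moves": [
    [-0.4, -0.7, 0.2, 0, 0, 0, 4],
    [-0.4, -1.4, 0.2, 0, 0, 0, 4],
    [-0.4, -2, 0.2, 0, 0, 0, 4],
    [-0.4, -2, 0.2, 0, 0, 0, 4]
  ]
}}

```text
clock: 21.85
tcp_pos: [0.5927, -0.1231, 0.1039]
orientation: [0.854, -3.021, -0.002]
contact_force: [-4.1, 3.5, -0.0]
grip_width: 0.0092
gripper_force: 39.6
```

```bash
python3 -c "
from s import *
o,R=st();print('tool F',R.T@o['contact_force'])
print((o['tcp_pos'][:2]-[.549,-.0517])@[.5225,-.8526])"
```

```text
t 21.85 tcp [ 0.5927 -0.1231  0.1039] xang -148.44 zax [-0.002  0.001 -1.   ] j [ 0.71  0.66 -0.84  1.79  0.59  0.97  1.74] F [-4.15  3.48 -0.05] M [ 0.733  0.595 -0.036] w 0.0092 g 39.6
tool F [1.71438429 5.13592776 0.05806098]
0.08366071796734774
```

Call:
{"api": "step_arm", "payload": {
  "moves": [
    [0, -0.7, 0, 0, 0, 0, 4],
    [0, -1.4, 0, 0, 0, 0, 4],
    [0, -1.4, 0, 0, 0, 0, 4],
    [0, -1.4, 0, 0, 0, 0, 4]
  ]
}}

```text
clock: 22.25
tcp_pos: [0.5927, -0.1231, 0.1039]
orientation: [0.855, -3.02, -0.004]
contact_force: [-6.9, 6.1, 1.1]
grip_width: 0.0098
gripper_force: 39.9
```

```bash
python3 -c "
from s import *
o,R=st();print('tool F',R.T@o['contact_force'])
print((o['tcp_pos'][:2]-[.549,-.0517])@[.5225,-.8526])"
```

```text
t 22.25 tcp [ 0.5927 -0.1231  0.1039] xang -148.39 zax [-0.004  0.002 -1.   ] j [ 0.71  0.66 -0.84  1.79  0.59  0.97  1.74] F [-6.88  6.13  1.14] M [ 1.167  1.049 -0.127] w 0.0098 g 39.9
tool F [ 2.65168826  8.8317927  -1.10629354]
0.08368073893156473
```

Call:
{"api": "step_arm", "payload": {
  "moves": [
    [0, 1, 0, 0, 0, 0, 4],
    [0, 2, 0, 0, 0, 0, 4],
    [0, 2, 0, 0, 0, 0, 20],
    [0, 2, 0, 0, 0, 0, 40],
    [0, 2, 0, 0, 0, 0, 45],
    [0, 2, -10, 0, 0, 0, 45],
    [0, 2, -30, 0, 0, 0, 45],
    [0, 2, -60, 0, 0, 0, 45]
  ]
}}

```text
clock: 23.05
tcp_pos: [0.5927, -0.1235, 0.1642]
orientation: [0.853, -3.021, -0.002]
contact_force: [0.5, -0.4, -0.1]
grip_width: 0.045
gripper_force: 0.0
```

Call:
{"api": "step_arm", "payload": {
  "moves": [
    [30, 0, -30, 0, 0, 0, 45],
    [60, 0, -50, 0, 0, 0, 45],
    [60, 0, -60, 0, 0, 0, 45],
    [60, 0, -60, 0, 0, 0, 45]
  ]
}}

```text
clock: 23.45
tcp_pos: [0.5433, -0.1554, 0.2264]
orientation: [-0.85, 3.021, -0.004]
contact_force: [1.0, -0.8, 0.2]
grip_width: 0.0451
gripper_force: 0.0
```

```bash
python3 -c "
from s import *
st()
for n in ('wrist','top','scene'):
  f=r.grab_frame(n)
  if n!='top': cv2.imwrite(f'pics/{n}3.png',f['image'][:,:,::-1])
  W=cloud(f);z=W[...,2]
  for lo,hi,c0 in((.145,.2,(.476,.068)),(.12,.145,(.5937,-.124))):
    m=(z>lo)&(z<hi)&(np.hypot(W[...,0]-c0[0],W[...,1]-c0[1])<.03)
    Q=W[m];
    if len(Q)>10:
      T=Q[Q[:,2]>np.percentile(Q[:,2],98)-.004]; c=cv2.minAreaRect((T[:,:2]*1000).astype(np.float32));print(n,len(Q),np.median(T[:,2]),c,(np.array(c[0])-[549.3,-51.5])@[.5225,-.8526])
"
```

```text
t 23.45 tcp [ 0.5433 -0.1554  0.2264] xang -148.57 zax [ 0.004 -0.002 -1.   ] j [ 0.9   0.46 -0.96  1.78  0.42  1.11  1.92] F [ 0.99 -0.78  0.24] M [ 0.064 -0.032 -0.094] w 0.0451 g 0.0
wrist 748 0.13543102624433884 ((592.6635131835938, -124.67230224609375), (36.82843780517578, 9.365872383117676), 31.85110092163086) 85.04414053344729
top 72 0.18656882792054574 ((476.2093505859375, 68.51467895507812), (8.992203712463379, 37.561492919921875), 81.18585205078125) -140.51437959594725
top 63 0.13821926307933102 ((594.2899780273438, -123.37348937988281), (32.083396911621094, 8.339290618896484), 30.573381423950195) 84.78660056457522
scene 215 0.1858637676276838 ((475.33953857421875, 67.86534118652344), (11.71833610534668, 39.664390563964844), 80.71141815185547) -140.41523099060058
scene 88 0.1375392749208454 ((590.4562377929688, -124.18854522705078), (35.48652267456055, 9.295522689819336), 33.713741302490234) 83.4783879074097
```

View pics/scene3.png

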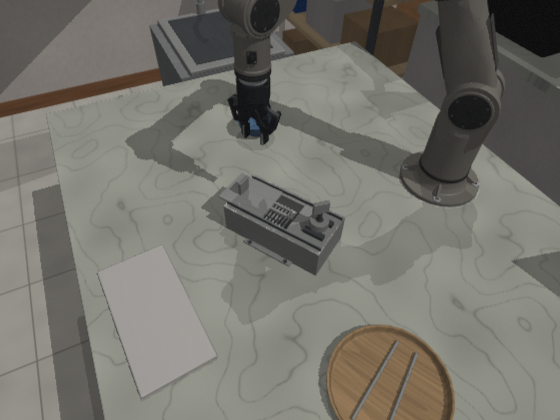

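The hatch is open at about 85 mm (tab at (240,185), chopsticks visible inside). The screw is parked up at (320,210), the tray and chopsticks have not moved, and the gripper is clear of everything.

```bash
python3 -c "
from bench import r
print(r.hand_in())"
```

```text
the job is handed in; nothing more can be done
None
```

I handed the job in: the screw is parked up at its end stop (turned about 2.4 rad, 18.6 mm up), the hatch is fully open at its stop (about 85 mm), and the gripper has let go and is clear of everything.

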